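# Unlatch the stores box, slide its cover to the open stop and issue the screws

### The arm

A 6-joint arm with a two-finger parallel gripper is mounted at the origin on the work surface; the furniture and walls round the work are solid. World frame = base frame: x ahead of the robot, y to its left, z up, the work surface at z = 0. Lengths are in m, angles in rad, forces in N, time in s.
With the tool pointing down it reaches from about 0.425 to 0.95 m from the base axis. Payload 3.5 kg.
Tool frame: the origin (TCP) lies on the front face of the gripper's body, between the roots of the fingers; the fingertips stand 73 mm ahead of it and the grasp point (between the pads) lies 54 mm ahead of it (ctrl.grasp_offset is the distance from the TCP to the grasp point, in m); z points along the fingers, y is the line along which they close (so a half turn about z gives the same grasp; the last joint's range is limited). The gripper opens to 85 mm and grips with 20 to 120 N. Pads are 22 mm wide; open, the fingers measure 114 mm over their backs; the gripper's body (76 mm by 85 mm) begins 54 mm behind the grasp point. The pads swing forward as they close: fully open they stand 13 mm farther back than shut.
Start: joints at [1.171, 0.286, 1.577, -0, 1.279, -0.15], TCP at [0.167, 0.654, 0.304] pointing down, gripper open.
Joint ranges: [-2.77, 2.77], [-0.9, 2.22], [0.21, 2.48], [-1.53, 4.67], [0.24, 2.81], [-2.84, 2.84]. Speed limits (rad/s): [2.79, 2.79, 3.14, 3.14, 3.14, 3.14].

### API

Orientations are given as a rotation vector (axis times angle).
In Python, from bench import status, vision, ticket, models, ctrl gives the robot as it stands.
- The arm moves only by the tool play_rows, never from a script. Its arguments are lists of equal length, an entry for each row: "travel": the shift along the world's x, y, z scaled (see below), a list of three; "delta_rot": the turn, a rotation vector about the world's x, y, z scaled (see below), a list of three. A call has 1 to 12 rows; each row shifts and turns the commanded pose from where the row before left it; what a row does not reach is not made up. The controller multiplies each number of a shift by 0.04 m and each number of a turn by 0.15 rad. A row lasts 1/8 s, in which the tool goes at most 62.5 mm and 10.7 degrees, less where a joint would pass 70% of its speed; a pose out of reach is approached as far as the arm can. A call with a number of a shift or a turn outside -1 to 1 is refused whole. A call with a gripper value outside its range is refused whole. "claw" is the closure, from -1 (fully open) to 1 (shut), set as the call begins (left out, the last holds). The fingers move at their own pace and stop on an object; the grip force is fixed at half the most. Time passes only in rows, so rows that do not move let the fingers close. It gives the time, the measured TCP pose, the force, the opening and the grip force at its end, in the units of the state.
- status.sense(): the state, without advancing time (a new reading comes with each control period).
- vision.snapshot(name): name is "scene" or "top"; returns a dict with "pixels" (480x640x3 uint8, red, green, blue), "camera_matrix" (3x3 intrinsics, pixels), "extrinsics" (4x4, takes a point from camera to world coordinates). Camera axes: x right, y down, z forward; pixel columns grow to the right and rows downward; lengths in m; the calibration is good to about 2 mm. A picture is of the moment at which its call begins. There is no depth.
- ticket.close_job(): hands the job in; it is judged then, once.
Trained networks look in a picture, given as the dict that the camera call returned (one of the last four; its "shot" number tells which), for a name from the list of things; names that differ only in an ending like _2 or _b are one class to them, and where a whole thing is asked for, a point or a joint stands for the part that bears it (a point fixed in the world has none). Each returns a list of dicts, best first, with "confidence" (0 to 1); they miss things now and then, are a little off and sometimes report something else, mostly with a low value. They report only what shows in the picture. A call takes as long as a camera call. They do not tell look-alikes from the thing itself.
- models.masks_of(picture, name): "region" (480x640 bool, what is visible of it) and "extent" ([left, top, width, height] in pixels, round what is visible of it).
- models.mark_of(picture, name): "pixel" ([column, row] in pixels: a listed point, or the origin of a listed thing).
The state is a dict: "clock": time; "joint_positions": joint angles; "dq": joint speeds; "tau": joint torques, N m; "eef_pos": TCP position; "tcp_rot": TCP orientation; "contact_force": force on the tool from outside, world axes, zero at the start; "ft_torque": the same for the moment, N m; "grip_width": opening from 0.0 (shut) to 1.0 (fully open); "gripper_force": force on a finger pad.
Only numpy, scipy, OpenCV 4.12 (cv2) and the standard library are available. Lean on these libraries where they do the work, as an engineer would, in place of code of your own. Each camera call takes 0.05 s, during which the arm holds its last target. There are 200 camera calls.

### The job

Pull up the red spring knob on the blue stores box to free the metal cover, and slide the cover open until the knob's pin drops fully into the hole of the brass stop plate and latches it open. Then take the small red and yellow box of screws out and set it down gently, flat as it lay, inside the grey tray. Leave the cover latched open, and do not push the loose things round about out of their places.

Things in the scene. Friction and masses are not known exactly. Their poses are not given: they have to be found in the camera images.
- stores_box: Blue steel stores box screwed to the table, 170 (its x) x 270 (its y) x 50 mm high; origin at the centre of its underside, z up. Small bolted feet stand out 25 mm from its long sides. The part from y 0 to 135 mm is a closed deck, the part from y -125 to 0 mm the compartment. Along its -x side runs a rail for the cover's pin.
- compartment (a point): Middle of the compartment's floor, 5 mm above the table. The compartment spans 57 mm to either side of it along the stores box's x and 62 mm along its y, with walls up to 50 mm above the table.
- rail (a point): Top of the index rail at the closed slot, where the pin sits at the start (stores box x -65, y -60, z 50 mm). A brass stop plate let into the rail farther along +y carries the open slot. It was clamped by hand: the open slot lies anywhere from 100 to 130 mm from the closed one, different every time and not measured. Both slots are 12 mm long along the travel.
- cover (a joint): Sliding aluminium cover, 5 mm thick, underside 50.5 mm above the table, 133 mm long along the travel, with a 44 x 50 mm tab over the rail that carries the knob. Value in m: 0 closed, grows as it slides along the stores box's +y axis, to 0.14 at its end stop. About 2 N of drag. Closed, its centre is at y -60 mm of the stores box.
- plunger (a joint): The knob's lift in m: 0 with the pin fully down in a slot, 0.014 at most. The 8 mm pin has a round end: raise it about 11 mm to clear a slot; riding on the rail it keeps the knob about 10 mm (up to 11) up. A spring pulls it down with 6 N when down, 11 N when fully up; let go over a slot it snaps in by itself. In a slot it has about 2 mm of play either way.
- knob_grip (a point): Middle of the red round knob, the point to grip: 26 mm diameter, 22 mm tall (from 11.5 mm below this point to 11 mm above it), pulled straight up. It stands on a steel sleeve 18 mm thick; the cover's tab is 34 mm below this point when the pin is down. It travels with the cover. Axes parallel to those of the stores box.
- screw_box: Small red and yellow card box of screws, 50 (its x) x 75 (its y) x 30 mm high, about 0.28 kg, origin at the centre of its underside, z up. It starts flat on the compartment's floor under the cover, long side along the travel; grasp it across the 50 mm.
- tray: Grey open tray fixed to the table, 170 (its x) x 140 (its y) x 22 mm high, walls and floor 4 to 5 mm thick; origin at the centre of its underside.
- padlock: Loose brass padlock lying flat, 61 x 40 x 14 mm; a bystander, origin under its middle.
- tape_roll: Loose roll of masking tape lying flat, 100 mm across, 25 mm high; a bystander, origin under its middle.
- tin: Loose red and white tin, 88 mm across, 122 mm high; a bystander, origin under its middle.
- spare_screw_box: Loose all-yellow card box of screws, 58 x 90 x 35 mm, on the table; a bystander, not the one to issue; origin under its middle.
Things that resemble listed ones, but are neither listed nor needed, are in the scene too. Of the things shaped like the tray, the grey one is meant.

How it is judged:
On the way:
1. The cover is slid open and the pin has dropped into the open slot (value of joint cover above 0.09 m and value of joint plunger below 0.003 m), for 0.2 s.
At the end, for the whole second after the job is handed in: The cover is latched open (travel over 90 mm, knob within 3 mm of fully down), and the red and yellow screw box lies flat (tilt under 0.12 rad, underside under 10 mm above the tray's) and still inside the tray, its middle within 62 mm (tray x) and 47 mm (tray y) of the tray's middle (all of step 1 and x of screw_box in the frame of tray between -0.062 and 0.062 m and y of screw_box in the frame of tray between -0.047 and 0.047 m and z of screw_box in the frame of tray below 0.01 m and angle between screw_box's own z axis and vertical below 0.12 rad and linear speed of screw_box below 0.02 m/s); the robot touches nothing.
It fails at once if the padlock is moved more than 40 mm (distance of padlock from where it was at the start of the episode above 0.04 m).
It fails at once if the roll of tape is moved more than 40 mm (distance of tape_roll from where it was at the start of the episode above 0.04 m).
It fails at once if the tin is moved more than 40 mm (distance of tin from where it was at the start of the episode above 0.04 m).
It fails at once if the yellow screw box is moved more than 40 mm (distance of spare_screw_box from where it was at the start of the episode above 0.04 m).
It fails at once if the box of screws is dropped into the tray (over 0.7 m/s while less than 60 mm above it, a fall of 25 mm or more) (linear speed of screw_box above 0.7 m/s and z of screw_box in the frame of tray below 0.06 m and horizontal distance between screw_box and tray below 0.1 m).
It also fails if it takes over 51 s, if anything falls off the work surface, if the arm or the gripper's body presses on something with over 40 N, if the wrist force passes 120 N, or if a joint passes its speed limit or range.

## Working session

There is one attempt and no reset: what is moved stays moved. The work goes in short steps, Python scripts to look and compute and a tool call to move; the robot and the scene stay as the last step left them, time stands still between calls to the robot, and variables do not carry over. Pictures are saved under pics/ and viewed, at most 10 in all, crops included, and the job is handed in when it is done.

Besides the shell and the picture viewer there is one more tool, called after "Emit:" as name(argument=value, ...) on one line, values as JSON. play_rows: Moves the arm, as the interface text tells. Shifts and turns lie within -1 to 1; 1 stands for 0.04 m of shift or 0.15 rad of turn. Its arguments: {"type":"object","properties":{"travel":{"type":"array","items":{"type":"array","items":{"type":"number"}}},"delta_rot":{"type":"array","items":{"type":"array","items":{"type":"number"}}},"claw":{"type":"number"}},"required":["travel","delta_rot"]}

```bash
mkdir -p pics
cat > h.py <<'E'
import numpy as np, cv2
from bench import status, vision, ticket, models, ctrl
def ray(p,px,z):
    K=np.array(p["camera_matrix"]);T=np.array(p["extrinsics"])
    d=T[:3,:3]@np.linalg.solve(K,[px[0],px[1],1.]);o=T[:3,3]
    return o+d*(z-o[2])/d[2]
def proj(p,X):
    K=np.array(p["camera_matrix"]);T=np.array(p["extrinsics"])
    c=K@(T[:3,:3].T@(np.array(X)-T[:3,3]));return c[:2]/c[2]
def save(p,n): cv2.imwrite(f"pics/{n}.png",cv2.cvtColor(p["pixels"],cv2.COLOR_RGB2BGR))
E
python3 - <<'E'
from h import *
s=status.sense();print(s["eef_pos"],s["tcp_rot"],s["contact_force"],s["clock"])
for c in("top","scene"):
    p=vision.snapshot(c);save(p,c+"0");print(c,np.round(np.array(p["extrinsics"])[:3,3],3))
    for n,z in(("stores_box",0),("compartment",.005),("rail",.05),("knob_grip",.0895),("tray",0),("padlock",0),("tape_roll",0),("tin",0),("spare_screw_box",0)):
        for m in models.mark_of(p,n)[:3]: print(n,round(m["confidence"],2),np.round(m["pixel"]),np.round(ray(p,m["pixel"],z),3))
E
```

```text
[0.16664679 0.65359867 0.30254503] [-0.39123079 -3.11649985  0.00361167] [-0.17020275 -0.5827771  -0.41261216] 0.0
top [-0.016 -0.249  1.207]
stores_box 0.66 [281. 223.] [0.592 0.064 0.   ]
rail 0.84 [298. 248.] [ 0.52  -0.009  0.05 ]
knob_grip 0.73 [324. 327.] [ 0.352 -0.129  0.089]
knob_grip 0.64 [300. 241.] [ 0.52  -0.013  0.089]
tray 0.94 [425. 312.] [ 0.49  -0.318  0.   ]
tray 0.66 [175. 308.] [0.313 0.206 0.   ]
padlock 0.67 [328. 328.] [ 0.383 -0.127  0.   ]
tape_roll 0.89 [404. 191.] [ 0.779 -0.19   0.   ]
tin 0.93 [342. 172.] [ 0.781 -0.026  0.   ]
spare_screw_box 0.81 [456. 237.] [ 0.696 -0.339  0.   ]
scene [ 0.025 -0.708  0.953]
stores_box 0.69 [294. 228.] [0.587 0.06  0.   ]
rail 0.63 [292. 236.] [0.535 0.002 0.05 ]
knob_grip 0.57 [290. 227.] [ 0.529 -0.001  0.09 ]
tray 0.89 [360. 327.] [ 0.493 -0.311  0.   ]
tray 0.89 [186. 248.] [0.308 0.203 0.   ]
padlock 0.62 [281. 300.] [ 0.398 -0.119  0.   ]
tape_roll 0.8 [404. 242.] [ 0.786 -0.191  0.   ]
tin 0.82 [360. 216.] [ 0.768 -0.033  0.   ]
tin 0.61 [426. 286.] [ 0.711 -0.335  0.   ]
spare_screw_box 0.73 [429. 287.] [ 0.714 -0.344  0.   ]
spare_screw_box 0.15 [290. 230.] [0.573 0.062 0.   ]
```

View pics/top0.png

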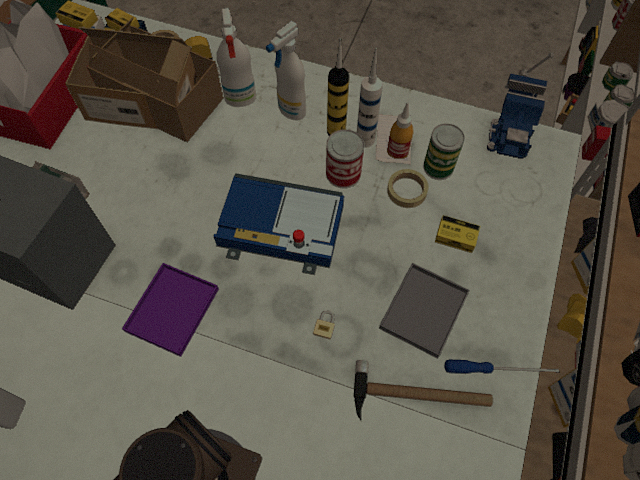

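View pics/scene0.png

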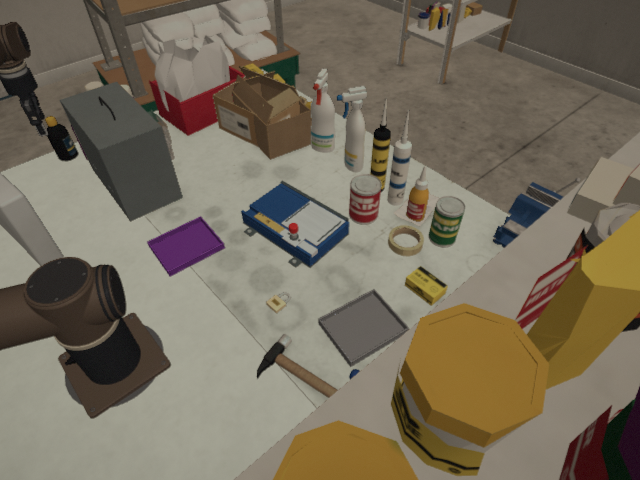

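The top picture shows the blue box near (280,222), with its knob at (299,238) and its compartment to the right. The grey tray is at (424,310), the padlock at (325,325) and the tin at (344,160). The scene picture agrees with this. Next I'll get the yaws from the corners.

Run:
```python
from h import *
from scipy.optimize import minimize
def hullmask(p,pose,dims):
    x,y,a=pose;c,s=np.cos(a),np.sin(a);hx,hy,h=dims
    P=[proj(p,[x+c*u-s*v,y+s*u+c*v,w]) for u in(-hx,hx) for v in(-hy,hy) for w in(0,h)]
    m=np.zeros((1920,2560),np.uint8);cv2.fillConvexPoly(m,cv2.convexHull(np.float32(np.array(P)*4+1.5)).astype(int),1);return m>0
V={c:vision.snapshot(c) for c in("top","scene")}
for n,d,x0 in(("stores_box",(.085,.135,.05),(.59,.062,.05)),("tray",(.085,.07,.022),(.49,-.315,0.))):
    M={}
    for c,p in V.items():
        best=min(models.masks_of(p,n),key=lambda m:np.hypot(*(np.array(m["extent"][:2])+np.array(m["extent"][2:])/2-proj(p,[x0[0],x0[1],.02]))))
        M[c]=cv2.resize(best["region"].astype(np.uint8),(2560,1920),interpolation=cv2.INTER_LINEAR)>0
    def cost(q):
        r=0
        for c in V:
            h=hullmask(V[c],q,d);r+=1-(h&M[c]).sum()/(h|M[c]).sum()
        return r
    rs=[minimize(cost,(x0[0],x0[1],a),method="Nelder-Mead",options=dict(initial_simplex=[(x0[0]+i,x0[1]+j,a+k) for i,j,k in((0,0,0),(.02,0,0),(0,.02,0),(0,0,.15))],maxiter=70)) for a in(-.4,0,.4)]
    r=min(rs,key=lambda r:r.fun);print(n,np.round(r.x,4),r.fun)
    if n=="stores_box":q=r.x
x,y,a=q;R=np.array([[np.cos(a),-np.sin(a)],[np.sin(a),np.cos(a)]])
print("knob by box",R@[-.065,-.06]+[x,y])
for c,p in V.items():
    I=cv2.cvtColor(p["pixels"],cv2.COLOR_RGB2HSV);k=proj(p,[.526,-.005,.09]).astype(int)
    m=((I[...,0]<8)|(I[...,0]>172))&(I[...,1]>150)&(I[...,2]>90);w=np.zeros_like(m);w[k[1]-15:k[1]+15,k[0]-15:k[0]+15]=1
    ys,xs=np.where(m&w);print(c,len(xs),xs.mean(),ys.mean(),ray(p,(xs.mean(),ys.mean()),.0895))
p=V["top"];im=cv2.cvtColor(p["pixels"],cv2.COLOR_RGB2BGR)
for i,(u,v) in enumerate(((-.085,-.135),(.085,-.135),(.085,.135),(-.085,.135))):
    b=proj(p,[*(R@[u,v]+[x,y]),.05]);cv2.circle(im,tuple(np.round(b).astype(int)),1,(0,255,0),-1)
cv2.imwrite("pics/crop.png",cv2.resize(im[165:285,205:365],None,fx=5,fy=5,interpolation=cv2.INTER_CUBIC))
```

```text
stores_box [0.5902 0.0601 0.1469] 0.14474572119872198
tray [ 0.4938 -0.3162 -0.158 ] 0.06775860032528358
knob by box [ 0.53467481 -0.00878498]
top 81 298.5061728395062 234.1358024691358 [ 0.534669   -0.00537588  0.0895    ]
scene 72 292.8888888888889 227.625 [ 0.53338012 -0.00742314  0.0895    ]
```

View pics/crop.png

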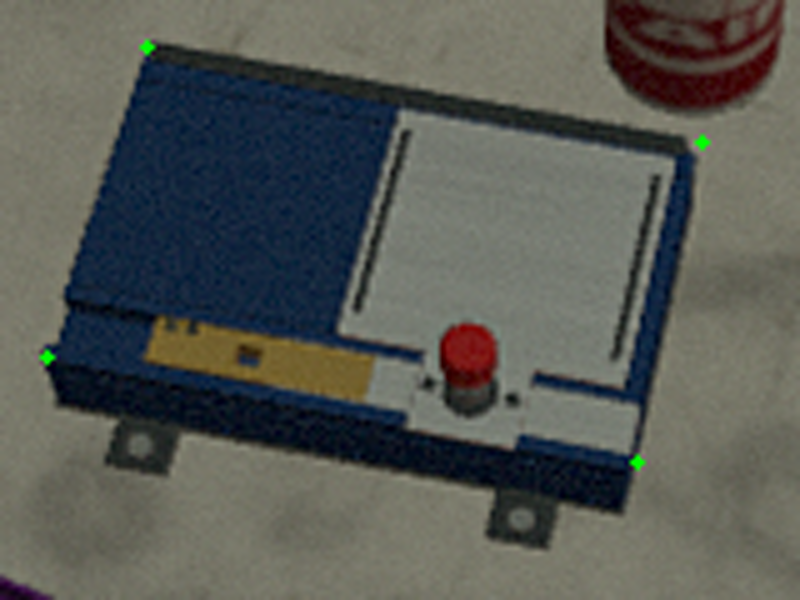

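Run:
```python
from h import *
p=vision.snapshot("top")
s=ray(p,(205+250/5,165+353/5),.05);k=np.array([.534,-.0065,.05]);print("slot",s,s-k,np.linalg.norm(s-k),np.arctan2(*( (k-s)[:2]*[1,-1])))
print("case top-view base",[ray(p,u,0)for u in((72,307),(115,245))])
q=vision.snapshot("scene")
a=[ray(q,u,0)for u in((130,215),(180,190))];print("case scene base",a)
for h in(.15,.2,.25,.3):print(h,proj(q,a[0]+[0,0,h]),proj(q,a[1]+[0,0,h]))
```

```text
slot [0.51734641 0.09460308 0.05      ] [-1.66535860e-02  1.01103081e-01  2.63677968e-16] 0.10246548123924454 0.1632529353614552
case top-view base [array([0.23887527, 0.42032045, 0.        ]), array([0.40705359, 0.4073167 , 0.        ])]
case scene base [array([0.24912409, 0.43971844, 0.        ]), array([ 4.22330759e-01,  4.41383143e-01, -1.11022302e-16])]
0.15 [113.1039192  176.22022161] [168.13474268 151.38743807]
0.2 [106.80443739 161.76169058] [163.73830423 137.08031035]
0.25 [100.1202809  146.42025664] [159.08952414 121.9519988 ]
0.3 [ 93.0151051  130.11250182] [154.16603507 105.92971447]
```

Emit:
play_rows(travel=[[0.1,-1,0.6],[0.1,-1,0.6],[0.1,-1,0.6],[0.1,-1,0.6],[0.1,-1,0.4],[0.1,-1,0.2],[0.8,-1,0],[0.8,-1,0],[0.8,-1,0],[0.8,-1,0],[0.8,-1,0],[0.8,-1,0]], delta_rot=[[0,0,-0.4],[0,0,-0.4],[0,0,-0.4],[0,0,-0.4],[0,0,-0.5],[0,0,-0.5],[0,0,-0.5],[0,0,-0.5],[0,0,-0.5],[0,0,-0.5],[0,0,-0.5],[0,0,-0.5]], claw=-1)

```text
clock: 2.9
eef_pos: [0.3835, 0.1725, 0.4243]
tcp_rot: [1.631, 2.684, 0.002]
contact_force: [0.8, -0.1, 0.4]
grip_width: 1.0
gripper_force: 0.0
```

Emit:
play_rows(travel=[[0.75,-0.9,-0.8],[0.75,-0.9,-1],[0.75,-0.9,-1],[0.75,-0.9,-1],[0.76,-0.87,-1],[0,0,-1],[0,0,-0.7],[0,0,-0.5],[0,0,0]], delta_rot=[[0,0,-0.45],[0,0,-0.45],[0,0,-0.45],[0,0,-0.45],[0,0,-0.4],[0,0,0],[0,0,0],[0,0,0],[0,0,0]])

```text
clock: 4.03
eef_pos: [0.5321, -0.0046, 0.1422]
tcp_rot: [-2.045, -2.38, 0.003]
contact_force: [0.3, -1.0, -0.3]
grip_width: 0.999
gripper_force: 0.0
```

Run:
```python
from h import *
s=status.sense();print(s["eef_pos"],s["tcp_rot"],s["contact_force"])
p=vision.snapshot("top");q=vision.snapshot("scene")
a=p["pixels"][165:285,225:385];b=q["pixels"][160:280,220:380]
cv2.imwrite("pics/c2.png",cv2.cvtColor(cv2.resize(np.vstack([a,b]),None,fx=2.5,fy=2.5,interpolation=cv2.INTER_CUBIC),cv2.COLOR_RGB2BGR))
```

```text
[ 0.5320747  -0.00459665  0.14217901] [-2.04541427 -2.37969717  0.00320241] [ 0.34680752 -0.98782369 -0.28844831]
```

View pics/c2.png

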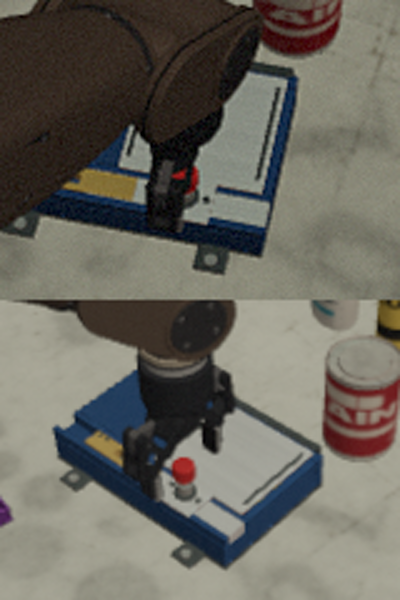

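The crop puts the fingers either side of the knob: the tips average about (184,470), and the knob sits at (185,470). I'll close now.

Emit:
play_rows(travel=[[0,0,0],[0,0,0],[0,0,0],[0,0,0],[0,0,0],[0,0,0]], delta_rot=[[0,0,0],[0,0,0],[0,0,0],[0,0,0],[0,0,0],[0,0,0]], claw=1)

```text
clock: 4.88
eef_pos: [0.5321, -0.0049, 0.1447]
tcp_rot: [-2.044, -2.381, 0.005]
contact_force: [-6.0, -0.5, 7.9]
grip_width: 0.277
gripper_force: 58.5
```

Emit:
play_rows(travel=[[0,0,0.15],[0,0,0.18],[0,0,0]], delta_rot=[[0,0,0],[0,0,0],[0,0,0]])

```text
clock: 5.25
eef_pos: [0.5319, -0.0046, 0.1557]
tcp_rot: [-2.045, -2.381, 0.003]
contact_force: [-0.6, -2.3, -11.2]
grip_width: 0.281
gripper_force: 59.3
```

Emit:
play_rows(travel=[[0,0,0.02],[-0.037,0.247,0],[-0.075,0.495,0],[-0.075,0.495,0],[0,0,0]], delta_rot=[[0,0,0],[0,0,0],[0,0,0],[0,0,0],[0,0,0]])

```text
clock: 5.88
eef_pos: [0.5247, 0.0471, 0.1574]
tcp_rot: [-2.043, -2.382, -0.0]
contact_force: [-3.5, 1.9, -11.6]
grip_width: 0.278
gripper_force: 59.5
```

Emit:
play_rows(travel=[[-0.08,0.49,0],[-0.075,0.44,0],[0,0,-0.05],[0,0,-0.05],[0,0,0]], delta_rot=[[0,0,0],[0,0,0],[0,0,0],[0,0,0],[0,0,0]])

```text
clock: 6.5
eef_pos: [0.5198, 0.082, 0.1545]
tcp_rot: [-2.048, -2.382, -0.001]
contact_force: [-2.9, 2.3, -6.5]
grip_width: 0.281
gripper_force: 60.0
```

Emit:
play_rows(travel=[[0,0,-0.06],[-0.012,0.074,0],[-0.012,0.074,0],[-0.012,0.074,0],[0,0,0]], delta_rot=[[0,0,0],[0,0,0],[0,0,0],[0,0,0],[0,0,0]])

```text
clock: 7.12
eef_pos: [0.5189, 0.0899, 0.1538]
tcp_rot: [2.047, 2.382, -0.002]
contact_force: [-6.4, -0.9, 2.5]
grip_width: 0.279
gripper_force: 61.0
```

Emit:
play_rows(travel=[[-0.02,0,-0.05],[-0.012,0.06,0],[-0.012,0.06,0],[0,0,0]], delta_rot=[[0,0,0],[0,0,0],[0,0,0],[0,0,0]])

```text
clock: 7.62
eef_pos: [0.5176, 0.0953, 0.15]
tcp_rot: [2.046, 2.38, 0.004]
contact_force: [1.5, -0.1, -8.6]
grip_width: 0.282
gripper_force: 60.1
```

Emit:
play_rows(travel=[[0,0,-0.06],[0,0,-0.06],[0,0,-0.06],[0,0,0]], delta_rot=[[0,0,0],[0,0,0],[0,0,0],[0,0,0]])

```text
clock: 8.12
eef_pos: [0.5177, 0.0955, 0.1447]
tcp_rot: [2.046, 2.381, 0.002]
contact_force: [-2.6, -1.1, 5.1]
grip_width: 0.283
gripper_force: 61.5
```

Emit:
play_rows(travel=[[0,0,0],[0,0,0],[0,0,0],[0,0,0.5],[0,0,1],[0,0,1],[0,0.5,1],[0,1,0.5],[0,1,0],[0,1,0],[0,1,0],[0,1,0]], delta_rot=[[0,0,0],[0,0,0],[0,0,0],[0,0,0],[0,0,0],[0,0,0],[0,0,0],[0,0,0],[0,0,0],[0,0,0],[0,0,0],[0,0,0]], claw=-1)

```text
clock: 9.62
eef_pos: [0.5162, 0.3169, 0.3021]
tcp_rot: [-2.048, -2.383, 0.0]
contact_force: [0.4, 1.1, 0.1]
grip_width: 0.999
gripper_force: 0.0
```

Run:
```python
from h import *
s=status.sense();print(s["eef_pos"],s["tcp_rot"],s["clock"])
p=vision.snapshot("top");q=vision.snapshot("scene")
for c in(p,q):
    for m in models.mark_of(c,"screw_box")[:3]: print(m["confidence"],m["pixel"],ray(c,m["pixel"],.005))
    for m in models.mark_of(c,"knob_grip")[:2]: print("knob",m["confidence"],m["pixel"],ray(c,m["pixel"],.0895))
    I=cv2.cvtColor(c["pixels"],cv2.COLOR_RGB2HSV);k=proj(c,[.518,.095,.09]).astype(int)
    m=((I[...,0]<8)|(I[...,0]>172))&(I[...,1]>150)&(I[...,2]>90);w=np.zeros_like(m);w[k[1]-15:k[1]+15,k[0]-15:k[0]+15]=1
    ys,xs=np.where(m&w);print(len(xs),ray(c,(xs.mean(),ys.mean()),.0895) if len(xs) else 0)
a=p["pixels"][165:285,205:365];b=q["pixels"][165:285,215:375]
cv2.imwrite("pics/c3t.png",cv2.cvtColor(cv2.resize(a,None,fx=5,fy=5,interpolation=cv2.INTER_CUBIC),cv2.COLOR_RGB2BGR))
cv2.imwrite("pics/c3s.png",cv2.cvtColor(cv2.resize(b,None,fx=5,fy=5,interpolation=cv2.INTER_CUBIC),cv2.COLOR_RGB2BGR))
```

```text
[0.51616135 0.31692102 0.30212072] [-2.04751116e+00 -2.38269539e+00  1.06415543e-04] 9.625
0.72 [313.0, 225.8] [ 0.60899338 -0.01141335  0.005     ]
knob 0.57 [253.2, 230.9] [0.5086134  0.09111277 0.0895    ]
knob 0.48 [281.5, 222.7] [0.54885826 0.040215   0.0895    ]
82 [0.52016673 0.09592213 0.0895    ]
0.67 [319.8, 235.0] [ 0.62222752 -0.01430635  0.005     ]
knob 0.43 [263.7, 211.1] [0.51368294 0.09715364 0.0895    ]
knob 0.38 [280.3, 302.4] [ 0.35764824 -0.17821965  0.0895    ]
69 [0.51916587 0.09262659 0.0895    ]
```

View pics/c3t.png

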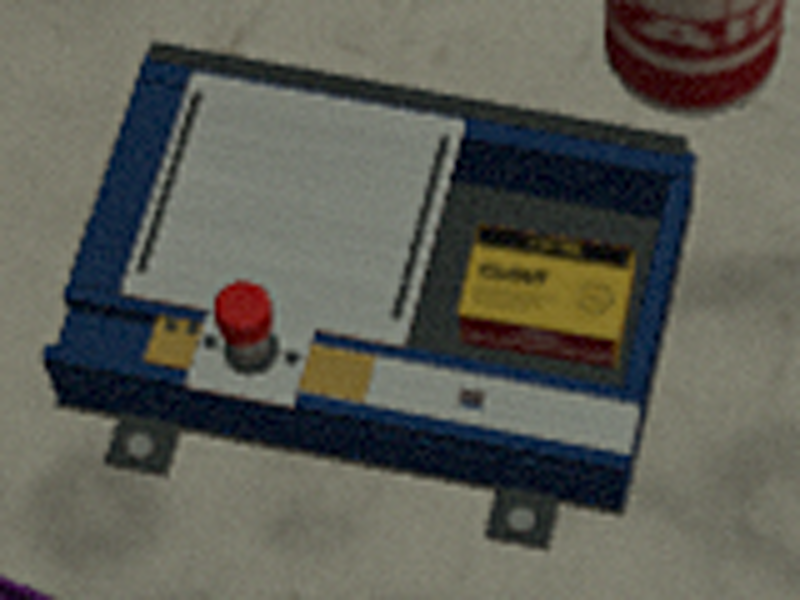

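View pics/c3s.png

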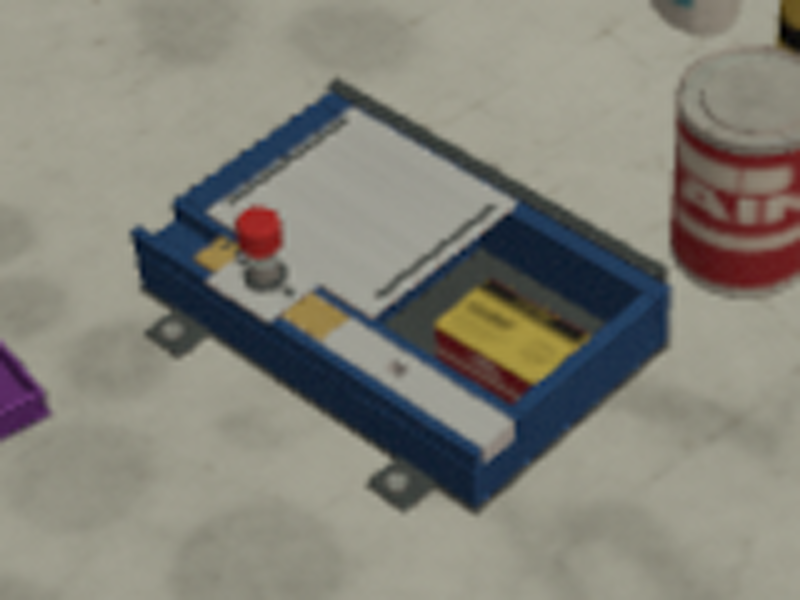

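The pin looks fully down, since the knob stands as high above its tab as it did at the start. The screw box's top face is in crop corners (483,225), (635,243), (619,341), (461,320).

Run:
```python
from h import *
p=vision.snapshot("top");q=vision.snapshot("scene")
for c,o,C in((p,(205,165),((483,225),(635,243),(619,341),(461,320))),(q,(215,165),((485,280),(592,335),(530,388),(436,326)))):
    W=np.array([ray(c,(o[0]+u/5,o[1]+v/5),.035)[:2] for u,v in C]);print(np.round(W,4).tolist(),"c",W.mean(0))
    d=np.diff(np.vstack([W,W[:1]]),axis=0);print(np.linalg.norm(d,axis=1),[np.arctan2(*(s*d[i])*[-1,1]) if 0 else np.arctan2(-s*d[i][0],s*d[i][1]) for i,s in((0,-1),(2,1))])
# knob height by triangulation
def cen(c):
    I=cv2.cvtColor(c["pixels"],cv2.COLOR_RGB2HSV);k=proj(c,[.518,.095,.09]).astype(int)
    m=((I[...,0]<8)|(I[...,0]>172))&(I[...,1]>150)&(I[...,2]>90);w=np.zeros_like(m);w[k[1]-15:k[1]+15,k[0]-15:k[0]+15]=1
    ys,xs=np.where(m&w);return xs.mean(),ys.mean()
for z in(.0845,.0895,.0945,.0995):print(z,ray(p,cen(p),z)[:2]-ray(q,cen(q),z)[:2])
x,y,a=.5902,.0601,.15
print("comp centre",x+np.sin(a)*.0625,y-np.cos(a)*.0625)
```

```text
[[0.6243, 0.0224], [0.6392, -0.0481], [0.5874, -0.0582], [0.5731, 0.0141]] c [ 0.60599431 -0.01744854]
[0.07206312 0.05283029 0.07373252 0.05184594] [np.float64(0.20859417488381998), np.float64(0.19453194406540988)]
[[0.6236, 0.021], [0.6397, -0.053], [0.5866, -0.0604], [0.5786, 0.0112]] c [ 0.60712536 -0.02030384]
[0.07568871 0.05360508 0.07199321 0.04602137] [np.float64(0.21403750395092833), np.float64(0.11065878803321233)]
0.0845 [0.00053608 0.00022278]
0.0895 [0.00099593 0.00331515]
0.0945 [0.00145578 0.00640752]
0.0995 [0.00191563 0.00949989]
comp centre 0.5995398832796 -0.0016981923710026395
```

Emit:
play_rows(travel=[[0.25,-1,0],[0.25,-1,0],[0.25,-1,0],[0.25,-1,0],[0.25,-1,0],[0.25,-1,0],[0.25,-1,-0.3],[0.25,-1,-0.7],[0.25,-0.4,-1],[0,0,-1],[0,0,-1],[0,0,-0.3]], delta_rot=[[0,0,0.1],[0,0,0.1],[0,0,0.1],[0,0,0],[0,0,0],[0,0,0],[0,0,0],[0,0,0],[0,0,0],[0,0,0],[0,0,0],[0,0,0]], claw=-0.48)

```text
clock: 11.52
eef_pos: [0.6044, -0.021, 0.1273]
tcp_rot: [-1.992, -2.423, 0.004]
contact_force: [-0.2, 0.1, 0.3]
grip_width: 0.74
gripper_force: 0.0
```

Run:
```python
from h import *
s=status.sense();print(s["eef_pos"],s["tcp_rot"],s["grip_width"])
q=vision.snapshot("scene")
b=q["pixels"][165:285,215:375]
cv2.imwrite("pics/c4.png",cv2.cvtColor(cv2.resize(b,None,fx=5,fy=5,interpolation=cv2.INTER_CUBIC),cv2.COLOR_RGB2BGR))
```

```text
[ 0.60435844 -0.02101195  0.12730711] [-1.99203621 -2.42267743  0.00430554] 0.7399663834017997
```

View pics/c4.png

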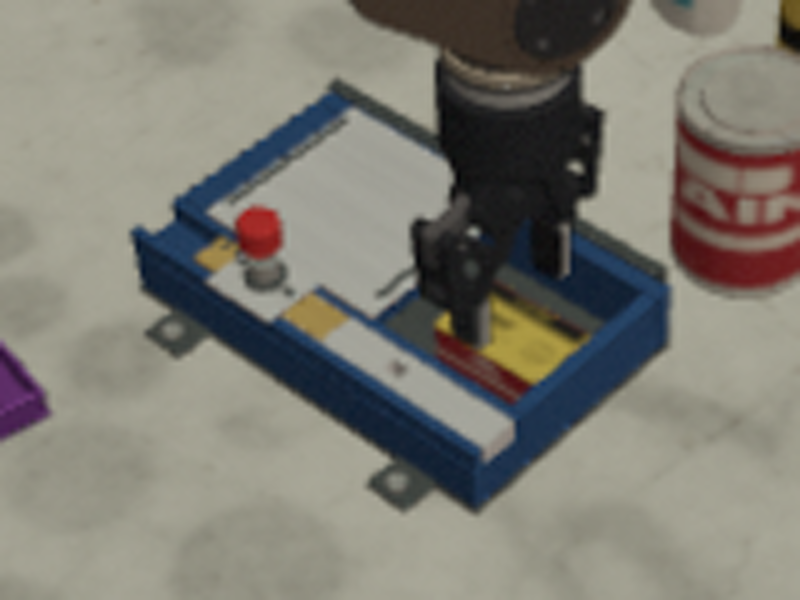

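The fingers straddle the screw box at around (470,330) and (550,260). I'll go down.

Emit:
play_rows(travel=[[0.05,0.02,-0.3],[0,0,-0.4],[0,0,-0.4],[0,0,0]], delta_rot=[[0,0,0],[0,0,0],[0,0,0],[0,0,0]])

```text
clock: 12.08
eef_pos: [0.6072, -0.0193, 0.0844]
tcp_rot: [-1.991, -2.426, 0.003]
contact_force: [0.1, 0.6, 1.0]
grip_width: 0.743
gripper_force: 0.0
```

Emit:
play_rows(travel=[[0,0,0],[0,0,0],[0,0,0],[0,0,0],[0,0,0],[0,0,0.2],[0,0,0.4],[0,0,0]], delta_rot=[[0,0,0],[0,0,0],[0,0,0],[0,0,0],[0,0,0],[0,0,0],[0,0,0],[0,0,0]], claw=1)

```text
clock: 13.08
eef_pos: [0.6095, -0.0199, 0.1125]
tcp_rot: [1.991, 2.425, 0.003]
contact_force: [1.7, 0.1, -3.0]
grip_width: 0.571
gripper_force: 63.2
```

Emit:
play_rows(travel=[[0,0,0.7],[0,0,0.9],[-0.2,-0.4,0.6],[-0.35,-0.9,0],[-0.35,-0.9,0],[-0.35,-0.9,0],[-0.35,-0.9,0],[-0.35,-0.9,0],[-0.35,-0.9,0],[-0.35,-0.9,0],[-0.25,-0.7,0],[0,0,0]], delta_rot=[[0,0,0],[0,0,0],[0,0,-0.2],[0,0,-0.3],[0,0,-0.3],[0,0,-0.3],[0,0,-0.3],[0,0,-0.3],[0,0,-0.3],[0,0,-0.3],[0,0,-0.1],[0,0,0]])

```text
clock: 14.58
eef_pos: [0.4915, -0.3174, 0.1984]
tcp_rot: [2.399, 2.028, -0.0]
contact_force: [0.4, -0.0, -2.6]
grip_width: 0.569
gripper_force: 63.1
```

Emit:
play_rows(travel=[[0,0,-0.6],[0,0,-0.7],[0,0,-0.6],[0,0,-0.4],[0,0,-0.25],[0,0,-0.1],[0,0,0]], delta_rot=[[0,0,0],[0,0,0],[0,0,0],[0,0,0],[0,0,0],[0,0,0],[0,0,0]])

```text
clock: 15.45
eef_pos: [0.4926, -0.3158, 0.0927]
tcp_rot: [2.395, 2.032, 0.0]
contact_force: [-0.1, -0.1, -2.9]
grip_width: 0.569
gripper_force: 63.2
```

Run:
```python
from h import *
s=status.sense();print(s["eef_pos"],s["contact_force"])
q=vision.snapshot("scene")
b=q["pixels"][250:370,290:450]
cv2.imwrite("pics/c5.png",cv2.cvtColor(cv2.resize(b,None,fx=5,fy=5,interpolation=cv2.INTER_CUBIC),cv2.COLOR_RGB2BGR))
```

```text
[ 0.49264437 -0.31578467  0.09274321] [-0.08961199 -0.12635753 -2.92265969]
```

View pics/c5.png

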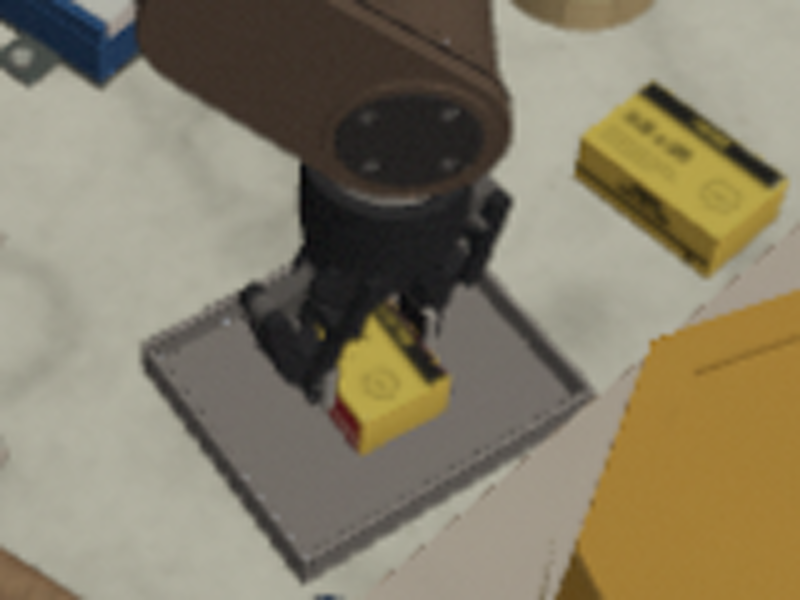

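The gripper holds the box near (390,380), above the middle of the grey tray and level. I'll lower it until it touches.

Emit:
play_rows(travel=[[0,0,-0.05],[0,0,-0.05],[0,0,-0.03],[0,0,0]], delta_rot=[[0,0,0],[0,0,0],[0,0,0],[0,0,0]])

```text
clock: 16.0
eef_pos: [0.4923, -0.3155, 0.087]
tcp_rot: [-2.396, -2.032, 0.0]
contact_force: [0.0, -0.1, -4.0]
grip_width: 0.57
gripper_force: 63.2
```

Emit:
play_rows(travel=[[0,0,-0.05],[0,0,-0.03],[0,0,0]], delta_rot=[[0,0,0],[0,0,0],[0,0,0]])

```text
clock: 16.38
eef_pos: [0.4926, -0.3159, 0.0857]
tcp_rot: [-2.395, -2.032, 0.0]
contact_force: [-3.9, 2.4, 7.7]
grip_width: 0.572
gripper_force: 64.2
```

It has touched down, so I'll release and withdraw to the +y side.

Emit:
play_rows(travel=[[0,0,0],[0,0,0],[0,0,0],[0,0,0],[0,0,0.3],[0,0,0.6],[0,0,1],[0,0,1],[0,0,1],[0,0.5,1],[0,0.5,0],[0,0,0]], delta_rot=[[0,0,0],[0,0,0],[0,0,0],[0,0,0],[0,0,0],[0,0,0],[0,0,0],[0,0,0],[0,0,0],[0,0,0],[0,0,0],[0,0,0]], claw=-0.4)

```text
clock: 17.88
eef_pos: [0.4921, -0.2742, 0.2796]
tcp_rot: [-2.394, -2.034, 0.0]
contact_force: [-0.5, 0.2, -0.8]
grip_width: 0.701
gripper_force: 0.0
```

Emit:
play_rows(travel=[[0,1,0.5],[0,1,0.5],[0,1,0],[0,1,0],[0,1,0],[0,1,0],[0,1,0],[0,1,0],[0,1,0],[0,1,0],[0,1,0],[0,1,0]], delta_rot=[[0,0,0],[0,0,0],[0,0,0],[0,0,0],[0,0,0],[0,0,0],[0,0,0],[0,0,0],[0,0,0],[0,0,0],[0,0,0],[0,0,0]])

```text
clock: 19.38
eef_pos: [0.4919, 0.2052, 0.3177]
tcp_rot: [-2.395, -2.031, 0.005]
contact_force: [-0.7, -0.1, 0.2]
grip_width: 0.699
gripper_force: 0.0
```

Run:
```python
from h import *
s=status.sense();print(s["eef_pos"],s["contact_force"],s["clock"])
p=vision.snapshot("top");q=vision.snapshot("scene")
for c in(p,q):
    for m in models.mark_of(c,"screw_box")[:3]: print(m["confidence"],m["pixel"],ray(c,m["pixel"],.005))
im=np.vstack([np.hstack([c["pixels"][y:y+150,x:x+270]]) for c,x,y in((p,215,185),(q,215,200))])
cv2.imwrite("pics/c6.png",cv2.cvtColor(cv2.resize(im,None,fx=2,fy=2,interpolation=cv2.INTER_CUBIC),cv2.COLOR_RGB2BGR))
```

```text
[0.49192256 0.20524701 0.3176956 ] [-0.70125266 -0.14903267  0.15699237] 19.375
0.87 [424.6, 308.0] [ 0.49697447 -0.31464009  0.005     ]
0.59 [407.3, 192.0] [ 0.77670794 -0.19709308  0.005     ]
0.49 [280.3, 223.0] [0.58984806 0.06447909 0.005     ]
0.57 [361.1, 324.7] [ 0.49676349 -0.31000582  0.005     ]
```

View pics/c6.png

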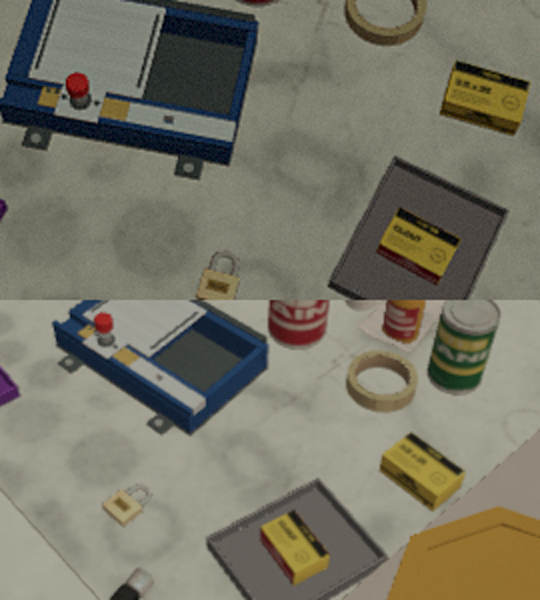

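The box lies flat in the middle of the grey tray at about (418,245). The cover is open with the knob down at (78,90), and the loose things are where they were. I'll hand the job in.

```bash
python3 -c "
from bench import ticket
print(ticket.close_job())"
```

```text
the job is handed in; nothing more can be done
None
```

The job is handed in at about 19.5 s: the last pictures show the cover open with the knob down, the red and yellow screw box flat in the middle of the grey tray, and the loose things where they were; the hand-in returned no verdict.

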